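Snap the four corner clips of a crayon box shut, crosswise

ROBOT

A 6-joint arm with a two-finger parallel gripper is mounted at the origin on the work surface. World frame = base frame: x ahead of the robot, y to its left, z up, the work surface at z = 0. Lengths are in mm, angles in rad, forces in N, time in s.
With the tool pointing down it reaches from about 300 to 775 mm from the base axis. Payload 14.6 kg.
Tool frame: the origin (TCP) lies at the very end of the fingers, on their centre line; the grasp point (between the pads) lies 19 mm behind it; z points along the fingers, y is the line along which they close (so a half turn about z gives the same grasp; the last joint's range is limited). The gripper opens to 94 mm and grips with 3 to 60 N. Pads are 16 mm wide; open, the fingers measure 119 mm over their backs; the gripper's body (75 mm by 177 mm) begins 78 mm behind the grasp point.
Start: joints at [-1.308, 0.3, 1.521, -0, 1.321, -0.067], TCP at [178.112, -520.351, 205.446] pointing down, gripper open.
Joint ranges: [-3.03, 3.03], [-0.79, 2.21], [0.23, 2.52], [-1.04, 4.18], [0, 3.07], [-2.55, 2.55]. Speed limits (rad/s): [2.22, 2.22, 2.57, 3.14, 3.14, 3.14].

INTERFACE

Orientations are given as [roll, pitch, yaw] about the fixed x, y, z axes, in that order (R = Rz(yaw) Ry(pitch) Rx(roll)).
In Python, from cell import manip gives the robot as it stands.
- The arm moves only by the tool servo_tool, never from a script. Its argument "motion" is a list that holds one entry, the list of rows, each a list of 7 numbers: the shift along the world's x, y, z as a fraction of full scale, then the turn, a rotation vector about the world's x, y, z as a fraction of full scale, then the closure, from 0 (fully open) to 1 (shut). In form: [[[x, y, z, rx, ry, rz, gripper], ...]]. A call has 1 to 10 rows; each row is the pose to reach, as a shift and turn from the pose commanded when the call began, turning the shorter way round; what a row does not reach only later rows make up. Full scale, the value 1, is 0.5 m for a shift and pi rad for a turn. A row lasts 1/10 s, in which the tool goes at most 50 mm and 8.59 degrees, less where a joint would pass 70% of its speed; a pose out of reach is approached as far as the arm can. A call with a number of a shift or a turn outside -1 to 1 is refused whole. A call with a gripper value outside its range is refused whole. The fingers move at their own pace and stop on an object; "newtons" is the grip in N (left out, the last holds). Time passes only in rows, so rows that repeat a pose let the fingers close. It gives the time, the measured TCP pose, the force, the opening and the grip force at its end, in the units of the state.
- manip.read_state(): the state, without advancing time (a new reading comes with each control period).
- manip.camera(name): name is "side" or "top" or "wrist"; returns a dict with "frame" (420x560x3 uint8, red, green, blue), "range_z" (420x560 float32, mm along the optical axis (not along the pixel's ray), 0 where there is no reading), "vfov" (degrees; the focal length in pixels is half the picture's height over the tangent of half this angle, whatever the lens; pixels are square), "cx", "cy" (the principal point, pixels), "cam_to_world" (4x4, takes a point from camera to world coordinates). Camera axes: x right, y down, z forward; pixel columns grow to the right and rows downward; lengths in mm; the calibration is good to about 2 mm. A picture is of the moment at which its call begins.
- manip.sign_off(): hands the job in; it is judged then, once.
The state is a dict: "clock": time; "joints": joint angles; "qd": joint speeds; "effort": joint torques, N m; "eef_pos": TCP position; "eef_rot": TCP orientation; "wrist_force": force on the tool from outside, world axes, zero at the start; "moment": the same for the moment, N m; "finger_gap": finger opening in mm; "finger_force": force on a finger pad.
Only numpy, scipy, OpenCV 4.12 (cv2) and the standard library are available. Lean on these libraries where they do the work, as an engineer would, in place of code of your own. Each camera call takes 0.05 s, during which the arm holds its last target. There are 200 camera calls.

TASK

The crayon box on the pine table has its lid on but all four hinged lid clips stand open: fold each clip outwards and press it down over the rim until it snaps fully home. Go crosswise: after the first clip do the one at the diagonally opposite corner, then the other two. Press gently so the plastic does not crack, never more than 30 N on the box, and leave the cup, crayons and steel clip where they lie.

Things in the scene. Friction and masses are not known exactly. Their poses are not given: they have to be found in the camera images.
- box: Clear plastic crayon box with a white lid, fixed on the table. Origin: centre of its underside, 6 to 16 mm above the table on rubber feet; z up, x along the long side. Lid 186 mm (x) by 126 mm (y), its top 72 mm above the origin. Four white clips hinge on the lid, two near the ends of each long side. Robot forces over 30 N on box, lid or clips crack it.
- lid_mid (a point): Centre of the lid's top, axes as the box. Hinge axes run along the box's x through x = +-52, y = +-39 mm, nominally 6 mm above the lid top; but each latch block (hinge with catch, 34 mm wide) sits its own unknown amount, up to 3 mm, higher or lower. Clips fold outwards over the nearer long side: those at y = +39 towards +y, those at y = -39 towards -y.
- clip1 (a joint): Angle (rad) of the clip at the box's +x, +y corner; 0 = shut and snapped home, 1.57 = upright, more = leaning inwards over the lid. Starts between 1.0 and 1.7; stays where left (friction under 1 N). The clip is a plate 24 mm wide, 5 mm thick, mid-plane through the hinge axis, reaching 38 mm from it, with an 18 mm lip turned down at the end. Diagonal partner: clip3.
- clip2 (a joint): As clip1, at the -x, +y corner; diagonal partner: clip4. Shut, the plate is level, its upper face 2.5 mm above the axis. Near the end the lip rides over a sprung catch: pressed 28 mm from the axis it resists from about 0.25 rad, 8 to 15 N at most, until about 0.08 rad, 2.4 mm before shut, where it snaps home onto a hard stop. Let go before that it springs back or hangs part-open.
- clip3 (a joint): As clip1, at the -x, -y corner; diagonal partner: clip1.
- clip4 (a joint): As clip1, at the +x, -y corner; diagonal partner: clip2.
- cup: Bystander: clay-coloured cup, 76 mm across, 85 mm tall, standing; origin under its centre.
- crayon1: Bystander: dark wax crayon with a paper sleeve, 89 mm long, 10 mm thick, lying; origin under its centre, x along it.
- crayon2: Bystander: a second crayon, like crayon1.
- steel_clip: Bystander: silver steel paper clip with wire arms, 32 by 34 mm, 13 mm tall; origin under its spine.

How it is judged (in metres and radians):
On the way, in this order (a step that is already met when the one before it is completed fails the run):
1. the two clips of one diagonal are snapped home while the other two are still open (((value of joint each of clip1, clip3 below 0.035 rad and value of joint each of clip2, clip4 above 0.09 rad) or (value of joint each of clip2, clip4 below 0.035 rad and value of joint each of clip1, clip3 above 0.09 rad))), for 0.2 s.
2. all four clips are snapped home (value of joint each of clip1, clip2, clip3, clip4 below 0.035 rad), for 0.2 s.
At the end, for the whole second after the job is handed in: All four clips are snapped home (each within 0.035 rad of shut), and the cup, both crayons and the steel clip are within 15 mm of where they began (all of step 2 and distance of each of cup, crayon1, crayon2, steel_clip from where it was at the start of the episode below 0.015 m); the robot touches nothing.
It fails at once if two clips that are not diagonal partners are both shut before either diagonal is complete ((value of joint each of clip1, clip2 below 0.035 rad and not (value of joint each of clip1, clip3 below 0.035 rad) and not (value of joint each of clip2, clip4 below 0.035 rad)) or (value of joint each of clip1, clip4 below 0.035 rad and not (value of joint each of clip1, clip3 below 0.035 rad) and not (value of joint each of clip2, clip4 below 0.035 rad)) or (value of joint each of clip3, clip2 below 0.035 rad and not (value of joint each of clip1, clip3 below 0.035 rad) and not (value of joint each of clip2, clip4 below 0.035 rad)) or (value of joint each of clip3, clip4 below 0.035 rad and not (value of joint each of clip1, clip3 below 0.035 rad) and not (value of joint each of clip2, clip4 below 0.035 rad))).
It fails at once if the robot presses on the box, lid or clips with more than 30 N (contact force between any of the fingers, the arm and box above 30 N).
It fails at once if the cup, a crayon or the steel clip is pushed more than 15 mm from its place (distance of any of cup, crayon1, crayon2, steel_clip from where it was at the start of the episode above 0.015 m).
It also fails if it takes over 72 s, if anything falls off the work surface, if the arm or the gripper's body presses on something with over 40 N, if the wrist force passes 120 N, or if a joint passes its speed limit or range.

## Working session

There is one attempt and no reset: what is moved stays moved. The work goes in short steps, Python scripts to look and compute and a tool call to move; the robot and the scene stay as the last step left them, time stands still between calls to the robot, and variables do not carry over. Pictures are saved under pics/ and viewed, at most 10 in all, crops included, and the job is handed in when it is done.

Besides the shell and the picture viewer there is one more tool, called after "Emit:" as name([rows], argument=value, ...), one row to a line, values as JSON. servo_tool: Moves the arm, as the interface text tells. Its arguments: {"type":"object","properties":{"motion":{"type":"array"},"newtons":{"type":"number"}},"required":["motion"]}

```bash
mkdir -p pics; ls; cat > h.py <<'E'
import numpy as np, cv2
from cell import manip
def cam(n):
    c=manip.camera(n); c['f']=210/np.tan(np.radians(c['vfov'])/2); return c
def cloud(c):
    z=c['range_z'].astype(float); v,u=np.mgrid[0:420,0:560]
    P=np.stack([(u-c['cx'])/c['f']*z,(v-c['cy'])/c['f']*z,z],-1)
    T=np.array(c['cam_to_world']); W=P@T[:3,:3].T+T[:3,3]; W[z<=0]=np.nan; return W
E
python3 - <<'E'
from h import *
print(manip.read_state())
ims=[]
for n in ('top','side'):
    c=cam(n); np.savez(n+'.npz',**{k:np.array(v) for k,v in c.items()})
    cv2.imwrite(f'pics/{n}0.png',c['frame'][:,:,::-1]); print(n,c['f'],np.round(c['cam_to_world'],2).tolist())
E
```

```text
pics
{'clock': 0.0, 'joints': array([-1.30759785e+00,  3.00476310e-01,  1.52158164e+00, -6.11201656e-05,
        1.32070308e+00, -6.66101652e-02]), 'qd': array([-0.0001501 , -0.00060256, -0.00023494,  0.00077436,  0.00134715,
        0.0001813 ]), 'effort': array([ 7.35104804e-04, -5.31811559e+01, -3.52730942e+01,  7.08737341e-02,
        2.43776949e-02, -7.97226971e-05]), 'eef_pos': array([ 178.0316344 , -520.10852723,  204.88324027]), 'eef_rot': array([-3.14042293e+00, -1.86981937e-05,  3.29823795e-01]), 'wrist_force': array([-0.45399485,  0.07640419,  0.26722294]), 'moment': array([-0.01450603, -0.01180965, -0.0311846 ]), 'finger_force': 0.0, 'finger_gap': 94.30680812758582}
top 456.6584962848789 [[0.02, -1.0, 0.09, 526.51], [-1.0, -0.02, -0.03, 98.6], [0.03, -0.08, -1.0, 943.03], [0.0, 0.0, 0.0, 1.0]]
side 391.07479342706256 [[0.95, -0.16, 0.28, 369.93], [-0.32, -0.52, 0.79, -627.98], [0.02, -0.84, -0.55, 585.79], [0.0, 0.0, 0.0, 1.0]]
```

View pics/top0.png

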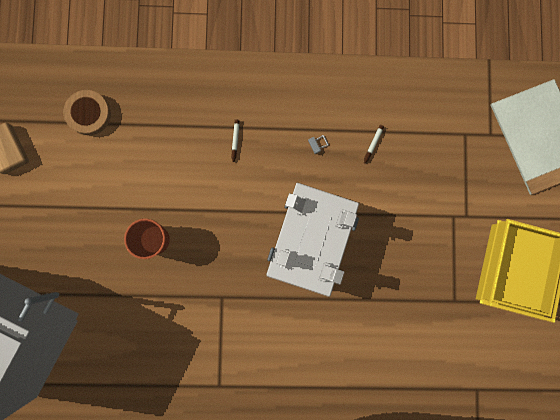

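View pics/side0.png

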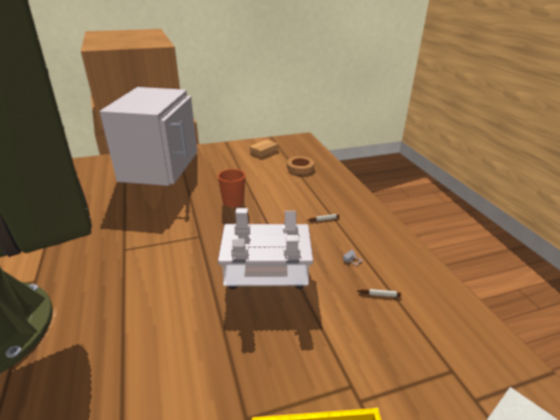

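The top view shows the white lid at about (268–358, 183–296) with clips near (300,202), (345,219), (280,258) and (330,272). The cup is at (147,238), the crayons at (236,140) and (374,144), and the steel clip at (318,144). All the bystanders are clear of the box.

```bash
python3 - <<'E'
from h import *
d={}
for n in('top','side'):
    c=dict(np.load(n+'.npz')); W=cloud(c); d[n]=(c,W)
c,W=d['top']
sub=np.zeros((420,560),bool); sub[175:305,258:368]=1
z=W[...,2]
tab=W[300:380,230:400]; print('table z',np.nanmedian(tab[...,2]))
P=W[sub&(z>50)]; print(np.histogram(P[:,2],bins=np.arange(50,150,4)))
m=sub&(z>68); zl=np.median(z[m]); print('lid z',zl)
lid=sub&(abs(z-zl)<25)
L=W[lid].astype(np.float32)
r=cv2.minAreaRect((L[:,:2]).astype(np.float32)); print(r)
box=cv2.boxPoints(r); e1=box[1]-box[0]; e2=box[2]-box[1]
e=e1 if np.linalg.norm(e1)>np.linalg.norm(e2) else e2
yaw=np.arctan2(e[1],e[0]); print('yaw',yaw)
ex=np.array([np.cos(yaw),np.sin(yaw)]); ey=np.array([-ex[1],ex[0]])
for n in d:
    Wn=d[n][1]; Q=Wn.reshape(-1,3); xy=Q[:,:2]-np.array(r[0])
    bx,by=xy@ex,xy@ey
    ok=(abs(bx)<110)&(abs(by)<85)&(Q[:,2]>zl-10)
    flat=ok&(abs(Q[:,2]-zl)<4)&(abs(bx)<30)&(abs(by)<55)
    print(n,'lid med',np.median(Q[flat,2]), 'ext',np.percentile(bx[ok],[.5,99.5]),np.percentile(by[ok],[.5,99.5]))
    for k,(sx,sy) in enumerate([(1,1),(-1,1),(-1,-1),(1,-1)]):
        s=ok&(abs(bx-52*sx)<22)&(by*sy>0)&(Q[:,2]>zl+5)
        print(k+1,s.sum())
        for lo in range(5,60,5):
            t=s&(Q[:,2]>zl+lo)&(Q[:,2]<=zl+lo+5)
            if t.sum(): print('   ',lo,t.sum(),np.round([bx[t].min(),bx[t].max(),sy*by[t].min(),sy*by[t].max()]))
E
```

```text
table z -0.7706804374927287
(array([   0,    0,    0,    0,    0,    0,    1,   10, 1541, 3947,  388,
         75,   90,   48,   35,   36,   55,   94,   82,  105,  251,   56,
          0,    0]), array([ 50,  54,  58,  62,  66,  70,  74,  78,  82,  86,  90,  94,  98,
       102, 106, 110, 114, 118, 122, 126, 130, 134, 138, 142, 146]))
lid z 87.41227988287807
((547.9856567382812, -2.6205368041992188), (140.32177734375, 185.97286987304688), 72.81167602539062)
yaw -0.29999277
top lid med 87.34479120221579 ext [-91.73942162  91.5034676 ] [-65.98450121  68.41977488]
1 252
    5 37 [35. 69. 34. 44.]
    10 21 [36. 63. 39. 43.]
    15 17 [40. 63. 43. 46.]
    20 16 [40. 62. 46. 49.]
    25 32 [40. 63. 48. 70.]
    30 88 [40. 64. 50. 70.]
    35 40 [40. 63. 54. 67.]
    40 1 [43. 43. 56. 56.]
2 192
    5 28 [-69. -38.  15.  69.]
    10 22 [-69. -36.  34.  43.]
    15 1 [-36. -36.  40.  40.]
    40 33 [-64. -42.  35.  54.]
    45 108 [-64. -41.  36.  54.]
3 309
    5 28 [-66. -37.  44.  33.]
    10 43 [-69. -36.  45.  34.]
    15 23 [-66. -38.  42.  37.]
    20 23 [-64. -41.  44.  41.]
    25
[... 836 characters left out ...]
 25 26 [-64. -40.  35.  39.]
    30 18 [-63. -40.  34.  39.]
    35 27 [-63. -40.  34.  39.]
    40 24 [-63. -40.  35.  39.]
    45 66 [-63. -40.  34.  53.]
3 248
    5 83 [-68. -34.  71.  39.]
    10 34 [-68. -35.  45.  35.]
    15 19 [-68. -38.  45.  43.]
    20 6 [-61. -40.  46.  44.]
    25 2 [-40. -40.  46.  45.]
    30 1 [-39. -39.  47.  47.]
    35 17 [-62. -40.  68.  58.]
    40 78 [-63. -40.  68.  51.]
    45 8 [-57. -40.  56.  53.]
4 250
    5 54 [37. 69. 71. 38.]
    10 36 [37. 69. 44. 36.]
    15 24 [41. 64. 43. 39.]
    20 25 [41. 64. 44. 39.]
    25 18 [42. 64. 43. 40.]
    30 1 [42. 42. 43. 43.]
    35 7 [44. 61. 55. 52.]
    40 34 [42. 63. 58. 42.]
    45 51 [42. 63. 57. 40.]
```

Emit:
servo_tool([
  [[0.848, 0.98, 0, 0, 0, -0.2005, 1], [0.848, 0.98, 0, 0, 0, -0.2005, 1], [0.848, 0.98, 0, 0, 0, -0.2005, 1], [0.848, 0.98, 0, 0, 0, -0.2005, 1], [0.848, 0.98, 0, 0, 0, -0.2005, 1], [0.848, 0.98, 0, 0, 0, -0.2005, 1], [0.848, 0.98, 0, 0, 0, -0.2005, 1], [0.848, 0.98, 0, 0, 0, -0.2005, 1], [0.848, 0.98, 0, 0, 0, -0.2005, 1], [0.848, 0.98, 0, 0, 0, -0.2005, 1]],
], newtons=10)

```text
clock: 1.1
eef_pos: [496.2, -152.2, 205.4]
eef_rot: [3.142, 0.0, -0.3]
wrist_force: [0.2, -1.2, 0.4]
finger_gap: 17.5
finger_force: 0.0
```

Emit:
servo_tool([
  [[0, 0, 0, 0, 0, 0, 1], [0, 0, 0, 0, 0, 0, 1]],
])

```text
clock: 1.3
eef_pos: [495.4, -153.4, 205.0]
eef_rot: [3.142, 0.001, -0.298]
wrist_force: [-0.2, -1.1, 0.1]
finger_gap: 1.7
finger_force: 0.0
```

Emit:
servo_tool([
  [[0.213, 0.299, 0, 0, 0, 0, 1], [0.213, 0.299, 0, 0, 0, 0, 1], [0.213, 0.299, 0, 0, 0, 0, 1], [0.213, 0.299, 0, 0, 0, 0, 1], [0.213, 0.299, 0, 0, 0, 0, 1], [0.213, 0.299, -0.05, 0, 0, 0, 1], [0.213, 0.299, -0.1, 0, 0, 0, 1], [0.213, 0.299, -0.13, 0, 0, 0, 1]],
])

```text
clock: 2.1
eef_pos: [600.7, -6.5, 138.7]
eef_rot: [3.141, 0.002, -0.302]
wrist_force: [-0.1, -0.1, 0.2]
finger_gap: 0.4
finger_force: 0.0
```

```bash
python3 - <<'E'
from h import *
s=manip.read_state(); print(s['eef_pos'],s['eef_rot'],s['wrist_force'])
a=cam('top')['frame'][150:330,230:400]; b=cam('side')['frame'][150:330,170:340]
im=np.hstack([cv2.resize(a,(400,424)),cv2.resize(b,(400,424))]); cv2.imwrite('pics/p1.png',im[:,:,::-1])
E
```

```text
[600.67353199  -6.45735337 138.68885708] [ 3.14088535e+00  2.07229273e-03 -3.02012616e-01] [-0.14151148 -0.06733099  0.17692555]
```

View pics/p1.png

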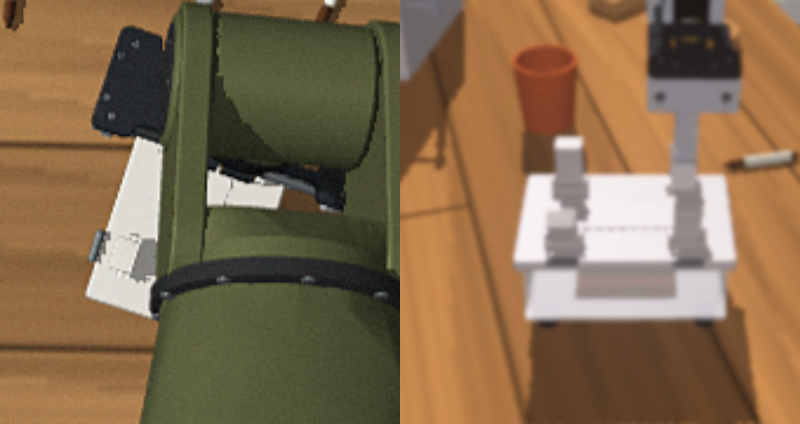

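The crop shows the closed fingers (685,150 in the right half) just inside the far-right clip, in line with it.

Emit:
servo_tool([
  [[0, 0, -0.03, 0, 0, 0, 1], [0, 0, -0.06, 0, 0, 0, 1], [0, 0, -0.06, 0, 0, 0, 1], [0.006, 0.02, -0.06, 0, 0, 0, 1], [0.012, 0.04, -0.06, 0, 0, 0, 1], [0.018, 0.06, -0.06, 0, 0, 0, 1], [0.025, 0.08, -0.06, 0, 0, 0, 1], [0.031, 0.1, -0.06, 0, 0, 0, 1], [0.031, 0.1, -0.06, 0, 0, 0, 1], [0.031, 0.1, -0.06, 0, 0, 0, 1]],
])

```text
clock: 3.2
eef_pos: [617.3, 45.8, 110.4]
eef_rot: [-3.141, 0.0, -0.299]
wrist_force: [-0.5, 0.2, -0.3]
finger_gap: 0.3
finger_force: 0.0
```

Emit:
servo_tool([
  [[0, 0, -0.004, 0, 0, 0, 1], [0, 0, -0.008, 0, 0, 0, 1], [0, 0, -0.012, 0, 0, 0, 1], [0, 0, -0.012, 0, 0, 0, 1]],
])

```text
clock: 3.6
eef_pos: [617.2, 45.1, 104.1]
eef_rot: [3.141, 0.0, -0.3]
wrist_force: [-0.1, 0.7, 0.3]
finger_gap: 0.5
finger_force: 0.0
```

Emit:
servo_tool([
  [[0, 0, -0.002, 0, 0, 0, 1], [0, 0, -0.004, 0, 0, 0, 1], [0, 0, -0.004, 0, 0, 0, 1]],
])

```text
clock: 3.9
eef_pos: [617.3, 45.4, 102.3]
eef_rot: [3.142, 0.0, -0.3]
wrist_force: [-0.5, 0.6, 1.1]
finger_gap: -0.2
finger_force: 0.1
```

Emit:
servo_tool([
  [[0, 0, -0.002, 0, 0, 0, 1], [0, 0, -0.004, 0, 0, 0, 1], [0, 0, -0.004, 0, 0, 0, 1]],
])

```text
clock: 4.2
eef_pos: [617.4, 45.5, 100.7]
eef_rot: [-3.141, -0.0, -0.3]
wrist_force: [0.1, 1.2, 3.6]
finger_gap: 0.7
finger_force: 1.1
```

Emit:
servo_tool([
  [[0, 0, -0.001, 0, 0, 0, 1], [0, 0, -0.002, 0, 0, 0, 1], [0, 0, -0.002, 0, 0, 0, 1]],
])

```text
clock: 4.5
eef_pos: [617.6, 45.6, 100.1]
eef_rot: [-3.141, -0.001, -0.3]
wrist_force: [-1.4, 2.1, 7.2]
finger_gap: 0.5
finger_force: 3.1
```

Emit:
servo_tool([
  [[0, 0, -0.001, 0, 0, 0, 1], [0, 0, -0.002, 0, 0, 0, 1], [0, 0, -0.002, 0, 0, 0, 1]],
])

```text
clock: 4.8
eef_pos: [617.7, 45.7, 99.5]
eef_rot: [-3.141, -0.001, -0.3]
wrist_force: [-1.2, 3.2, 8.6]
finger_gap: 0.2
finger_force: 4.6
```

Emit:
servo_tool([
  [[0, 0, -0.001, 0, 0, 0, 1], [0, 0, -0.002, 0, 0, 0, 1], [0, 0, -0.002, 0, 0, 0, 1]],
])

```text
clock: 5.1
eef_pos: [617.9, 45.8, 99.1]
eef_rot: [-3.14, -0.002, -0.3]
wrist_force: [-3.3, 2.6, 14.4]
finger_gap: 0.5
finger_force: 6.9
```

Emit:
servo_tool([
  [[0, 0, -0.001, 0, 0, 0, 1], [0, 0, -0.002, 0, 0, 0, 1], [0, 0, -0.002, 0, 0, 0, 1]],
])

```text
clock: 5.4
eef_pos: [617.8, 45.9, 97.7]
eef_rot: [-3.14, -0.002, -0.3]
wrist_force: [-0.1, 5.6, 7.4]
finger_gap: 0.6
finger_force: 3.5
```

Emit:
servo_tool([
  [[0, 0, -0.001, 0, 0, 0, 1], [0, 0, -0.002, 0, 0, 0, 1], [0, 0, -0.002, 0, 0, 0, 1]],
])

```text
clock: 5.7
eef_pos: [617.8, 45.8, 96.2]
eef_rot: [-3.14, -0.001, -0.3]
wrist_force: [1.0, 2.8, 4.5]
finger_gap: 0.5
finger_force: 2.4
```

Emit:
servo_tool([
  [[0, 0, -0.001, 0, 0, 0, 1], [0, 0, -0.001, 0, 0, 0, 1]],
])

```text
clock: 5.9
eef_pos: [617.6, 45.6, 95.3]
eef_rot: [-3.141, -0.001, -0.3]
wrist_force: [1.8, 2.3, 3.6]
finger_gap: 0.5
finger_force: 1.7
```

Emit:
servo_tool([
  [[0, 0, -0.001, 0, 0, 0, 1], [0, 0, -0.002, 0, 0, 0, 1], [0, 0, -0.002, 0, 0, 0, 1]],
])

```text
clock: 6.2
eef_pos: [617.4, 45.3, 94.1]
eef_rot: [-3.142, -0.0, -0.3]
wrist_force: [0.7, 1.6, 4.5]
finger_gap: 0.6
finger_force: 2.2
```

Emit:
servo_tool([
  [[0, 0, -0.001, 0, 0, 0, 1], [0, 0, -0.002, 0, 0, 0, 1], [0, 0, -0.002, 0, 0, 0, 1]],
])

```text
clock: 6.5
eef_pos: [617.5, 45.3, 93.8]
eef_rot: [-3.141, -0.001, -0.3]
wrist_force: [-2.0, 1.5, 11.3]
finger_gap: 0.6
finger_force: 5.4
```

Emit:
servo_tool([
  [[0, 0, -0.001, 0, 0, 0, 1], [0, 0, -0.002, 0, 0, 0, 1], [0, 0, -0.002, 0, 0, 0, 1]],
])

```text
clock: 6.8
eef_pos: [617.6, 45.3, 93.5]
eef_rot: [-3.141, -0.001, -0.3]
wrist_force: [-5.1, 2.3, 17.2]
finger_gap: 0.6
finger_force: 8.6
```

Emit:
servo_tool([
  [[0, 0, 0.02, 0, 0, 0, 1], [0, 0, 0.06, 0, 0, 0, 1], [0, 0, 0.12, 0, 0, 0, 1], [0, 0, 0.14, 0, 0, 0, 1]],
])

```text
clock: 7.2
eef_pos: [618.0, 45.1, 164.5]
eef_rot: [-3.141, -0.003, -0.3]
wrist_force: [0.6, 0.8, 0.6]
finger_gap: 0.4
finger_force: 0.0
```

Emit:
servo_tool([
  [[-0.08, -0.03, 0, 0, 0, 0, 1], [-0.16, -0.06, 0, 0, 0, 0, 1], [-0.248, -0.094, 0, 0, 0, 0, 1], [-0.248, -0.094, 0, 0, 0, 0, 1], [-0.248, -0.094, -0.02, 0, 0, 0, 1], [-0.248, -0.094, -0.06, 0, 0, 0, 1], [-0.248, -0.094, -0.09, 0, 0, 0, 1], [-0.248, -0.094, -0.09, 0, 0, 0, 1]],
])

```text
clock: 8.0
eef_pos: [493.0, -1.3, 114.3]
eef_rot: [3.141, 0.004, -0.3]
wrist_force: [-0.2, -0.6, 0.2]
finger_gap: 0.1
finger_force: 0.0
```

```bash
python3 - <<'E'
from h import *
s=manip.read_state(); print(s['eef_pos'],s['eef_rot'],s['wrist_force'])
a=cam('wrist')['frame']; b=cam('side')['frame'][150:330,170:340]
im=np.hstack([cv2.resize(a,(400,300)),cv2.resize(b,(400,300))]); cv2.imwrite('pics/p2.png',im[:,:,::-1])
E
```

```text
[493.04100943  -1.30669167 114.30940533] [ 3.14071142  0.00382683 -0.29974162] [-0.20529912 -0.57939584  0.19048368]
```

View pics/p2.png

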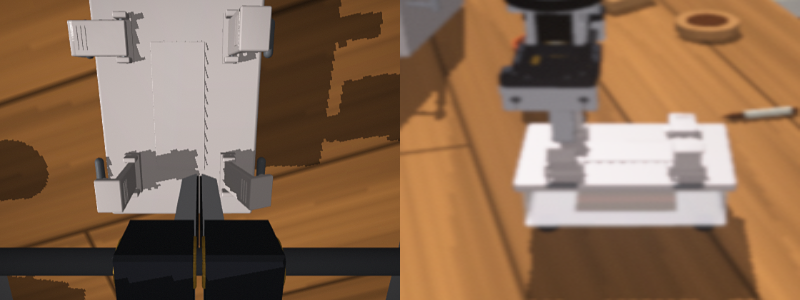

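The wrist view shows clip1 (top left, 100,38) lying flat and shut. The other three are still open.

Emit:
servo_tool([
  [[-0.006, -0.02, -0.004, 0, 0, 0, 1], [-0.012, -0.04, -0.006, 0, 0, 0, 1], [-0.018, -0.06, -0.006, 0, 0, 0, 1], [-0.025, -0.08, -0.006, 0, 0, 0, 1], [-0.031, -0.1, -0.006, 0, 0, 0, 1], [-0.031, -0.1, -0.006, 0, 0, 0, 1], [-0.031, -0.1, -0.01, 0, 0, 0, 1], [-0.031, -0.1, -0.014, 0, 0, 0, 1], [-0.031, -0.1, -0.018, 0, 0, 0, 1], [-0.031, -0.1, -0.018, 0, 0, 0, 1]],
])

```text
clock: 9.1
eef_pos: [477.7, -51.4, 107.6]
eef_rot: [3.142, 0.001, -0.3]
wrist_force: [1.0, -0.1, -0.1]
finger_gap: 0.4
finger_force: 0.0
```

Emit:
servo_tool([
  [[0, 0, -0.002, 0, 0, 0, 1], [0, 0, -0.004, 0, 0, 0, 1], [0, 0, -0.004, 0, 0, 0, 1]],
])

```text
clock: 9.4
eef_pos: [477.8, -51.7, 106.0]
eef_rot: [3.141, -0.0, -0.3]
wrist_force: [-0.8, -0.7, 2.2]
finger_gap: 0.5
finger_force: 0.9
```

Emit:
servo_tool([
  [[0, 0, -0.002, 0, 0, 0, 1], [0, 0, -0.004, 0, 0, 0, 1], [0, 0, -0.004, 0, 0, 0, 1]],
])

```text
clock: 9.7
eef_pos: [478.0, -52.0, 104.5]
eef_rot: [3.141, -0.001, -0.3]
wrist_force: [-2.4, -2.1, 6.8]
finger_gap: 0.8
finger_force: 2.9
```

Emit:
servo_tool([
  [[0, 0, -0.001, 0, 0, 0, 1], [0, 0, -0.002, 0, 0, 0, 1], [0, 0, -0.002, 0, 0, 0, 1]],
])

```text
clock: 10.0
eef_pos: [478.1, -52.0, 103.8]
eef_rot: [3.141, -0.001, -0.3]
wrist_force: [-3.9, -2.8, 10.9]
finger_gap: 0.7
finger_force: 5.4
```

Emit:
servo_tool([
  [[0, 0, -0.001, 0, 0, 0, 1], [0, 0, -0.002, 0, 0, 0, 1], [0, 0, -0.002, 0, 0, 0, 1]],
])

```text
clock: 10.3
eef_pos: [478.0, -52.1, 102.7]
eef_rot: [3.141, -0.001, -0.3]
wrist_force: [-3.6, -3.3, 8.2]
finger_gap: 0.7
finger_force: 4.1
```

Emit:
servo_tool([
  [[0, 0, -0.001, 0, 0, 0, 1], [0, 0, -0.002, 0, 0, 0, 1], [0, 0, -0.003, 0, 0, 0, 1], [0, 0, -0.004, 0, 0, 0, 1], [0, 0, -0.004, 0, 0, 0, 1]],
])

```text
clock: 10.8
eef_pos: [477.8, -51.5, 99.8]
eef_rot: [-3.141, 0.0, -0.3]
wrist_force: [0.0, 0.9, 0.7]
finger_gap: 0.1
finger_force: 0.0
```

Emit:
servo_tool([
  [[0, 0, -0.001, 0, 0, 0, 1], [0, 0, -0.002, 0, 0, 0, 1], [0, 0, -0.002, 0, 0, 0, 1]],
])

```text
clock: 11.1
eef_pos: [477.7, -51.5, 98.9]
eef_rot: [-3.141, 0.0, -0.3]
wrist_force: [0.1, 0.7, 1.4]
finger_gap: 0.4
finger_force: 0.7
```

Emit:
servo_tool([
  [[0, 0, -0.001, 0, 0, 0, 1], [0, 0, -0.002, 0, 0, 0, 1], [0, 0, -0.002, 0, 0, 0, 1]],
])

```text
clock: 11.4
eef_pos: [477.9, -51.6, 98.6]
eef_rot: [-3.142, -0.0, -0.3]
wrist_force: [-3.6, 0.4, 11.0]
finger_gap: 0.3
finger_force: 5.0
```

Emit:
servo_tool([
  [[0, 0, -0.001, 0, 0, 0, 1], [0, 0, -0.002, 0, 0, 0, 1], [0, 0, -0.002, 0, 0, 0, 1]],
])

```text
clock: 11.7
eef_pos: [478.0, -51.7, 98.2]
eef_rot: [-3.142, -0.001, -0.3]
wrist_force: [-6.3, 0.6, 18.6]
finger_gap: 0.3
finger_force: 9.3
```

Emit:
servo_tool([
  [[0, 0, 0.02, 0, 0, 0, 1], [0, 0, 0.06, 0, 0, 0, 1], [0, 0, 0.12, 0, 0, 0, 1], [0, 0, 0.13, 0, 0, 0, 1]],
])

```text
clock: 12.1
eef_pos: [479.0, -51.8, 165.0]
eef_rot: [-3.141, -0.004, -0.3]
wrist_force: [-0.2, 0.3, -1.0]
finger_gap: 0.6
finger_force: 0.0
```

Emit:
servo_tool([
  [[0.025, 0.075, 0, 0, 0, 0, 1], [0.048, 0.15, 0, 0, 0, 0, 1], [0.048, 0.15, 0, 0, 0, 0, 1], [0.048, 0.15, 0, 0, 0, 0, 1]],
])

```text
clock: 12.5
eef_pos: [501.6, 23.8, 161.4]
eef_rot: [3.141, 0.001, -0.298]
wrist_force: [-0.1, -1.3, -0.1]
finger_gap: 0.4
finger_force: 0.0
```

```bash
python3 - <<'E'
from h import *
s=manip.read_state(); print(s['eef_pos'],s['eef_rot'],s['wrist_force'])
c=cam('wrist'); W=cloud(c); Q=W.reshape(-1,3)
ex=np.array([np.cos(-.3),np.sin(-.3)]); ey=np.array([-ex[1],ex[0]])
xy=Q[:,:2]-[548,-2.6]; bx,by=xy@ex,xy@ey
for k,(sx,sy) in enumerate([(1,1),(-1,1),(-1,-1),(1,-1)]):
    print(k+1)
    for a in range(36,80,6):
        t=(abs(bx-52*sx)<9)&(sy*by>a)&(sy*by<=a+6)&(Q[:,2]>60)
        if t.sum(): print('  ',a,t.sum(),np.round(np.percentile(Q[t,2],[10,50,90]),1))
a=c['frame']; b=cam('side')['frame'][150:330,170:340]
im=np.hstack([cv2.resize(a,(400,300)),cv2.resize(b,(400,300))]); cv2.imwrite('pics/p3.png',im[:,:,::-1])
E
```

```text
[501.55576446  23.77079372 161.37872831] [ 3.14125984e+00  8.99146130e-04 -2.98493110e-01] [-0.08365357 -1.28233914 -0.07717408]
1
   36 315 [91.5 94.6 95.7]
   42 289 [93.9 94.8 95.8]
   48 286 [94.  94.8 95.8]
   54 284 [93.9 94.8 95.8]
   60 303 [93.8 94.8 95.8]
   66 285 [94.  95.  96.1]
   72 242 [93.7 94.7 95.7]
2
   36 415 [100.4 134.7 135.8]
   42 341 [ 88.5 135.1 136. ]
   48 408 [ 88.  134.8 135.9]
   54 136 [87.5 88.3 89.5]
   60 165 [87.4 92.7 94.4]
   66 120 [92.9 94.1 95.1]
   78 458 [260.6 262.4 264.3]
3
   36 235 [ 97.9  99.3 100.3]
   42 208 [ 98.7  99.6 100.3]
   48 207 [ 98.7  99.4 100.3]
   54 213 [ 98.6  99.4 100.2]
   60 754 [ 99.4 261.7 264.4]
   66 207 [ 99.   99.8 100.6]
   72 157 [ 98.5  99.2 100. ]
4
   36 858 [101.5 125.3 133.6]
   42 411 [132.4 133.2 134.1]
   48 399 [131.9 132.8 133.7]
   54 147 [131.4 132.2 133.1]
   66 2 [89.8 89.9 90. ]
```

View pics/p3.png

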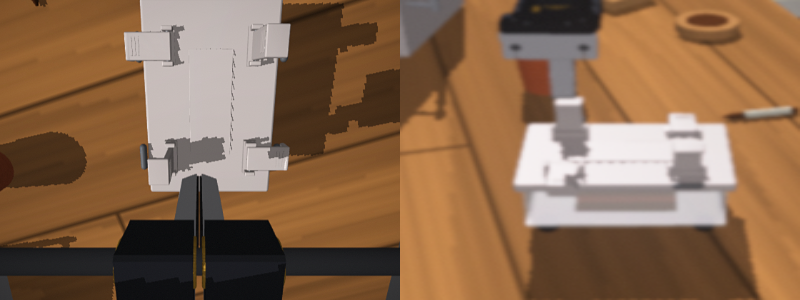

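Clips 1 and 3 now lie level: the depth readings along each are flat, at 94.8 and 99.4. Clips 2 (160,165) and 4 (280,40) are still open. Next is clip2.

Emit:
servo_tool([
  [[0, 0, -0.04, 0, 0, 0, 1], [0, 0, -0.08, 0, 0, 0, 1], [0, 0, -0.098, 0, 0, 0, 1], [0, 0, -0.098, 0, 0, 0, 1], [0.006, 0.02, -0.098, 0, 0, 0, 1], [0.012, 0.04, -0.098, 0, 0, 0, 1], [0.018, 0.06, -0.098, 0, 0, 0, 1], [0.025, 0.08, -0.098, 0, 0, 0, 1], [0.032, 0.106, -0.098, 0, 0, 0, 1], [0.032, 0.106, -0.098, 0, 0, 0, 1]],
])

```text
clock: 13.6
eef_pos: [518.3, 78.2, 113.2]
eef_rot: [-3.141, -0.001, -0.299]
wrist_force: [-0.0, -0.2, -0.4]
finger_gap: 0.4
finger_force: 0.0
```

Emit:
servo_tool([
  [[0, 0, -0.004, 0, 0, 0, 1], [0, 0, -0.008, 0, 0, 0, 1], [0, 0, -0.01, 0, 0, 0, 1], [0, 0, -0.01, 0, 0, 0, 1]],
])

```text
clock: 14.0
eef_pos: [517.7, 76.1, 107.8]
eef_rot: [3.142, 0.0, -0.3]
wrist_force: [0.6, -0.7, -0.4]
finger_gap: 0.6
finger_force: 0.0
```

Emit:
servo_tool([
  [[0, 0, -0.002, 0, 0, 0, 1], [0, 0, -0.004, 0, 0, 0, 1], [0, 0, -0.004, 0, 0, 0, 1]],
])

```text
clock: 14.3
eef_pos: [517.9, 76.3, 106.0]
eef_rot: [-3.141, -0.0, -0.3]
wrist_force: [-0.2, -0.4, 1.4]
finger_gap: 0.6
finger_force: 0.4
```

Emit:
servo_tool([
  [[0, 0, -0.002, 0, 0, 0, 1], [0, 0, -0.004, 0, 0, 0, 1], [0, 0, -0.004, 0, 0, 0, 1]],
])

```text
clock: 14.6
eef_pos: [518.2, 76.6, 104.6]
eef_rot: [-3.141, -0.001, -0.3]
wrist_force: [-1.0, 1.3, 7.8]
finger_gap: 0.3
finger_force: 3.6
```

Emit:
servo_tool([
  [[0, 0, -0.001, 0, 0, 0, 1], [0, 0, -0.002, 0, 0, 0, 1], [0, 0, -0.002, 0, 0, 0, 1]],
])

```text
clock: 14.9
eef_pos: [518.3, 76.7, 104.1]
eef_rot: [-3.14, -0.001, -0.3]
wrist_force: [-3.5, 2.5, 14.2]
finger_gap: 0.3
finger_force: 6.2
```

Emit:
servo_tool([
  [[0, 0, -0.001, 0, 0, 0, 1], [0, 0, -0.002, 0, 0, 0, 1], [0, 0, -0.002, 0, 0, 0, 1]],
])

```text
clock: 15.2
eef_pos: [518.4, 76.9, 103.2]
eef_rot: [-3.14, -0.002, -0.3]
wrist_force: [-2.9, 4.7, 12.8]
finger_gap: 0.7
finger_force: 5.7
```

Emit:
servo_tool([
  [[0, 0, -0.001, 0, 0, 0, 1], [0, 0, -0.002, 0, 0, 0, 1], [0, 0, -0.003, 0, 0, 0, 1], [0, 0, -0.003, 0, 0, 0, 1]],
])

```text
clock: 15.6
eef_pos: [518.3, 76.8, 101.1]
eef_rot: [-3.14, -0.001, -0.3]
wrist_force: [1.7, 2.5, 5.2]
finger_gap: 0.4
finger_force: 2.3
```

Emit:
servo_tool([
  [[0, 0, -0.001, 0, 0, 0, 1], [0, 0, -0.002, 0, 0, 0, 1], [0, 0, -0.002, 0, 0, 0, 1]],
])

```text
clock: 15.9
eef_pos: [517.8, 76.3, 99.4]
eef_rot: [3.142, -0.0, -0.3]
wrist_force: [1.0, 2.0, 1.8]
finger_gap: 0.3
finger_force: 0.7
```

Emit:
servo_tool([
  [[0, 0, -0.001, 0, 0, 0, 1], [0, 0, -0.002, 0, 0, 0, 1], [0, 0, -0.002, 0, 0, 0, 1]],
])

```text
clock: 16.2
eef_pos: [517.9, 76.3, 98.8]
eef_rot: [-3.142, -0.0, -0.3]
wrist_force: [-1.5, 1.4, 7.0]
finger_gap: 0.5
finger_force: 3.4
```

Emit:
servo_tool([
  [[0, 0, -0.001, 0, 0, 0, 1], [0, 0, -0.002, 0, 0, 0, 1], [0, 0, -0.002, 0, 0, 0, 1]],
])

```text
clock: 16.5
eef_pos: [518.0, 76.4, 98.5]
eef_rot: [-3.141, -0.001, -0.3]
wrist_force: [-4.5, -0.2, 14.9]
finger_gap: 0.5
finger_force: 7.3
```

Emit:
servo_tool([
  [[0, 0, -0.001, 0, 0, 0, 1], [0, 0, -0.001, 0, 0, 0, 1]],
])

```text
clock: 16.7
eef_pos: [518.1, 76.3, 98.3]
eef_rot: [-3.141, -0.001, -0.3]
wrist_force: [-5.7, -0.0, 18.7]
finger_gap: 0.8
finger_force: 9.3
```

Emit:
servo_tool([
  [[0, 0, 0.02, 0, 0, 0, 1], [0, 0, 0.06, 0, 0, 0, 1], [0, 0, 0.12, 0, 0, 0, 1], [0, 0, 0.13, 0, 0, 0, 1]],
])

```text
clock: 17.1
eef_pos: [518.8, 76.3, 164.8]
eef_rot: [-3.14, -0.004, -0.3]
wrist_force: [0.5, 0.7, -0.0]
finger_gap: 0.4
finger_force: 0.0
```

Emit:
servo_tool([
  [[0.05, -0.072, 0, 0, 0, 0, 1], [0.1, -0.144, 0, 0, 0, 0, 1], [0.151, -0.216, 0, 0, 0, 0, 1], [0.151, -0.216, 0, 0, 0, 0, 1], [0.151, -0.216, -0.03, 0, 0, 0, 1], [0.151, -0.216, -0.07, 0, 0, 0, 1], [0.151, -0.216, -0.098, 0, 0, 0, 1], [0.151, -0.216, -0.098, 0, 0, 0, 1]],
])

```text
clock: 17.9
eef_pos: [592.0, -31.3, 110.6]
eef_rot: [3.141, 0.004, -0.3]
wrist_force: [-0.5, -1.0, 0.4]
finger_gap: 0.2
finger_force: 0.0
```

Emit:
servo_tool([
  [[-0.006, -0.02, 0, 0, 0, 0, 1], [-0.012, -0.04, 0, 0, 0, 0, 1], [-0.018, -0.06, 0, 0, 0, 0, 1], [-0.025, -0.08, 0, 0, 0, 0, 1], [-0.031, -0.101, 0, 0, 0, 0, 1], [-0.031, -0.101, 0, 0, 0, 0, 1], [-0.031, -0.101, -0.004, 0, 0, 0, 1], [-0.031, -0.101, -0.008, 0, 0, 0, 1], [-0.031, -0.101, -0.008, 0, 0, 0, 1]],
])

```text
clock: 18.8
eef_pos: [577.7, -81.9, 108.5]
eef_rot: [3.141, 0.001, -0.3]
wrist_force: [-0.4, -0.4, -0.3]
finger_gap: 0.7
finger_force: 0.0
```

Emit:
servo_tool([
  [[0, 0, -0.002, 0, 0, 0, 1], [0, 0, -0.004, 0, 0, 0, 1], [0, 0, -0.004, 0, 0, 0, 1]],
])

```text
clock: 19.1
eef_pos: [577.8, -82.0, 106.8]
eef_rot: [3.142, 0.0, -0.3]
wrist_force: [0.9, -0.9, -0.1]
finger_gap: 0.4
finger_force: 0.0
```

Emit:
servo_tool([
  [[0, 0, -0.002, 0, 0, 0, 1], [0, 0, -0.004, 0, 0, 0, 1], [0, 0, -0.004, 0, 0, 0, 1]],
])

```text
clock: 19.4
eef_pos: [577.8, -82.2, 104.9]
eef_rot: [3.142, 0.0, -0.3]
wrist_force: [0.2, -0.8, 0.6]
finger_gap: 0.5
finger_force: 0.3
```

Emit:
servo_tool([
  [[0, 0, -0.002, 0, 0, 0, 1], [0, 0, -0.004, 0, 0, 0, 1], [0, 0, -0.004, 0, 0, 0, 1]],
])

```text
clock: 19.7
eef_pos: [577.9, -82.5, 103.6]
eef_rot: [3.141, -0.001, -0.3]
wrist_force: [-3.1, -1.5, 6.3]
finger_gap: 0.6
finger_force: 3.0
```

Emit:
servo_tool([
  [[0, 0, -0.001, 0, 0, 0, 1], [0, 0, -0.002, 0, 0, 0, 1], [0, 0, -0.002, 0, 0, 0, 1]],
])

```text
clock: 20.0
eef_pos: [578.1, -82.7, 103.1]
eef_rot: [3.141, -0.001, -0.3]
wrist_force: [-5.1, -2.2, 11.4]
finger_gap: 0.7
finger_force: 5.3
```

Emit:
servo_tool([
  [[0, 0, -0.001, 0, 0, 0, 1], [0, 0, -0.002, 0, 0, 0, 1], [0, 0, -0.002, 0, 0, 0, 1]],
])

```text
clock: 20.3
eef_pos: [578.0, -82.8, 102.2]
eef_rot: [3.141, -0.001, -0.3]
wrist_force: [-3.9, -4.6, 11.5]
finger_gap: 0.6
finger_force: 5.2
```

Emit:
servo_tool([
  [[0, 0, -0.001, 0, 0, 0, 1], [0, 0, -0.002, 0, 0, 0, 1], [0, 0, -0.003, 0, 0, 0, 1], [0, 0, -0.003, 0, 0, 0, 1]],
])

```text
clock: 20.7
eef_pos: [578.0, -82.6, 100.0]
eef_rot: [3.141, -0.001, -0.3]
wrist_force: [0.3, -2.6, 3.0]
finger_gap: 0.4
finger_force: 1.8
```

Emit:
servo_tool([
  [[0, 0, -0.001, 0, 0, 0, 1], [0, 0, -0.002, 0, 0, 0, 1], [0, 0, -0.002, 0, 0, 0, 1]],
])

```text
clock: 21.0
eef_pos: [577.7, -82.0, 98.2]
eef_rot: [-3.141, 0.0, -0.3]
wrist_force: [-0.1, -0.4, 0.1]
finger_gap: 0.3
finger_force: 0.1
```

Emit:
servo_tool([
  [[0, 0, -0.001, 0, 0, 0, 1], [0, 0, -0.002, 0, 0, 0, 1], [0, 0, -0.002, 0, 0, 0, 1]],
])

```text
clock: 21.3
eef_pos: [577.7, -82.0, 97.4]
eef_rot: [-3.141, 0.0, -0.3]
wrist_force: [-0.8, 0.1, 0.5]
finger_gap: 0.2
finger_force: 0.8
```

Emit:
servo_tool([
  [[0, 0, -0.001, 0, 0, 0, 1], [0, 0, -0.002, 0, 0, 0, 1], [0, 0, -0.003, 0, 0, 0, 1], [0, 0, -0.003, 0, 0, 0, 1]],
])

```text
clock: 21.7
eef_pos: [577.9, -82.1, 96.9]
eef_rot: [-3.141, -0.001, -0.3]
wrist_force: [-5.4, 1.1, 12.2]
finger_gap: 0.3
finger_force: 6.0
```

Emit:
servo_tool([
  [[0, 0, -0.001, 0, 0, 0, 1], [0, 0, -0.001, 0, 0, 0, 1]],
])

```text
clock: 21.9
eef_pos: [578.0, -82.1, 96.8]
eef_rot: [-3.141, -0.001, -0.3]
wrist_force: [-6.6, 0.1, 15.8]
finger_gap: 0.3
finger_force: 7.6
```

Emit:
servo_tool([
  [[0, 0, 0.02, 0, 0, 0, 1], [0, 0, 0.06, 0, 0, 0, 1], [0, 0, 0.12, 0, 0, 0, 1], [0, 0, 0.2, 0, 0, 0, 1], [-0.1, 0.02, 0.2, 0, 0, 0, 1], [-0.16, 0.1, 0.2, 0, 0, 0, 1], [-0.16, 0.1, 0.2, 0, 0, 0, 1], [-0.16, 0.1, 0.2, 0, 0, 0, 1]],
])

```text
clock: 22.7
eef_pos: [497.9, -31.7, 196.1]
eef_rot: [-3.141, -0.001, -0.299]
wrist_force: [0.7, -0.6, 0.5]
finger_gap: 0.4
finger_force: 0.0
```

```bash
python3 - <<'E'
from h import *
c=cam('wrist'); W=cloud(c); Q=W.reshape(-1,3)
ex=np.array([np.cos(-.3),np.sin(-.3)]); ey=np.array([-ex[1],ex[0]])
xy=Q[:,:2]-[548,-2.6]; bx,by=xy@ex,xy@ey
for k,(sx,sy) in enumerate([(1,1),(-1,1),(-1,-1),(1,-1)]):
    print(k+1)
    for a in range(36,80,6):
        t=(abs(bx-52*sx)<9)&(sy*by>a)&(sy*by<=a+6)&(Q[:,2]>60)
        if t.sum(): print('  ',a,t.sum(),np.round(np.percentile(Q[t,2],[10,50,90]),1))
a=c['frame']; b=cam('side')['frame']
im=np.hstack([cv2.resize(a,(400,300)),cv2.resize(b,(400,300))]); cv2.imwrite('pics/p4.png',im[:,:,::-1])
E
```

```text
1
   36 263 [90.1 94.5 95.7]
   42 214 [93.9 94.9 95.8]
   48 212 [93.9 94.9 95.8]
   54 212 [93.9 94.7 95.7]
   60 215 [93.9 94.8 95.8]
   66 213 [94.2 95.2 96.3]
   72 165 [93.8 94.6 95.5]
2
   36 180 [ 97.8  99.5 100.5]
   42 160 [ 98.7  99.6 100.5]
   48 158 [ 99.   99.8 100.7]
   54 159 [ 98.7  99.5 100.3]
   60 160 [ 98.8  99.7 100.5]
   66 159 [ 99.1  99.9 100.8]
   72 116 [ 98.6  99.6 100.3]
3
   36 150 [ 98.7  99.6 100.4]
   42 192 [ 98.9  99.7 218.6]
   48 162 [ 98.7  99.6 100.3]
   54 159 [ 98.6  99.5 100.3]
   60 156 [ 98.6  99.6 100.7]
   66 162 [ 98.8  99.8 101. ]
   72 128 [ 98.4  99.3 100.3]
4
   36 229 [97.1 98.  98.8]
   42 207 [97.2 98.  98.9]
   48 207 [97.  98.  98.8]
   54 221 [97.2 98.  98.8]
   60 218 [97.1 98.1 99.3]
   66 208 [97.2 98.2 99.5]
   72 154 [97.  98.  98.8]
```

View pics/p4.png

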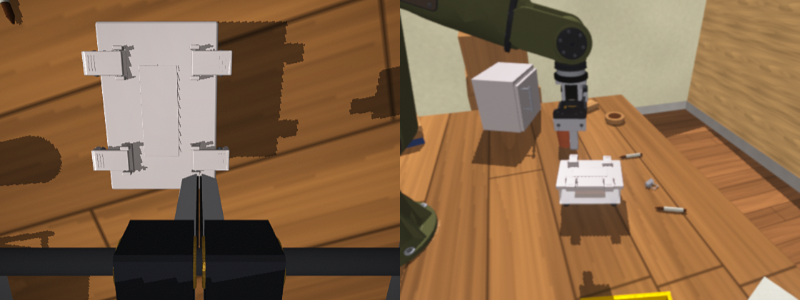

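All four clips lie flat, at (105,62), (112,160), (210,160) and (210,62) in the wrist view. The arm is clear of the box, and the crayons and steel clip look undisturbed.

```bash
python3 -c "
from cell import manip; print(manip.sign_off())"
```

```text
the job is handed in; nothing more can be done
None
```

All four clips are pressed home in crosswise order (1, 3, then 2, 4) and lie level in the final depth check; wrist-force readings peaked at about 20 N, the bystanders were not touched, and the job was handed in at about 23 s (no verdict was returned).

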